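# Trip the drip stand, raise its mast to the second stop and hold it

### The job

Get the freshly dipped pear up out of the drip dish: push the drip stand's sprung lever down to its stop to throw the safety bolt, and let it spring back up. Then squeeze the button in on the side of the mast's grip block, pull the mast straight up past its first stop to the second stop, its full height, and finish while still holding it up there, because it sinks if let go. Leave the jar, brush, pears and everything else on the table where they are.

Things in the scene. Friction and masses are not known exactly. Their poses are not given: they have to be found in the camera images.
- stand: Fixed bench-top drip stand. Origin: centre of the mast axis on the table surface; z up along the mast. Grey base plate 260 x 140 x 12 mm (x -120 to +140, y +-70). Dark sleeve tube 36 mm across, to 145 mm high. The lever points to -x of the stand, the orange pear and its drip dish hang to +x (90 mm out), the release button and a small steel keeper bracket (top 171 mm high, out to y +36) are on +y.
- lever_pivot (a point): Hinge of the trip lever, 35 mm to stand -x from the mast axis and 125 mm high; the lever turns about the stand's y axis through this point.
- paddle_top (a point): Centre of the top face of the black paddle (42 mm across, 34 mm along the lever, 10 mm thick) at the free end of the lever, 115 mm from the pivot. At rest the lever slopes up away from the mast at 0.5 rad and this point is about 185 mm high; at the stop the lever slopes 0.1 rad downward and this point is about 118 mm high and 13 mm farther out. Moves with the lever.
- lever (a joint): Trip lever angle, rad: 0 up at rest, 0.6 paddle fully down at its stop. A spring returns it; pushing the paddle down takes about 4 N at first, 8 N at the stop. From about 0.5 rad on, its horn has thrown the bolt clear.
- bolt (a joint): Steel safety bolt on top of the lever bracket, m: 0 shut (its nose lies over the mast's collar and the mast cannot rise), 0.008 or more clear. Drawn back by the lever to about 0.011; stays where it is left.
- grip_head: Grey grip block on top of the mast, 36 x 36 x 45 mm, origin at its centre, axes as the stand's. Its centre is 217 mm above the table when the mast is down, 317 mm when at the second stop. A steel wire arm runs below it to +x, 31 to 36 mm below its centre. Grip it from above across its y faces.
- button_face (a point): Outer face of the black release button (12 mm wide, 26 mm tall) in the middle of the grip block's +y face; stands 7 mm proud. Pressed in towards the block, along stand -y, by pinching the block between its y faces (43 mm over the button, 36 mm when flush).
- button (a joint): Button travel, m: 0 out, 0.007 flush with the block (limit 0.0085). Sprung, 2.5 N at first, about 7 N flush. Past about 0.005 its toe is clear of the keeper; with the button out the mast is locked at the bottom. It matters only for the first 20 mm of the rise.
- mast (a joint): Mast height, m: 0 down, 0.05 first stop (a sprung click that takes about 12 N of pull in all to pass; it may not catch a falling mast), 0.1 second stop (hard end). A return spring and the weight pull it down with about 4.5 N at the bottom and 6 N at the top. Let go, it sinks until the button toe lands on the keeper at about 0.018; squeeze the button to lower it further, or just grip and pull again.
- jar: Yellow paint jar with white lid, 60 mm across, 70 mm tall, beside the stand; origin under its centre. Bystander.
- brush: Flat paint brush, 200 mm long, lying beside the stand; origin under its middle. Bystander.
- pear_near: Loose orange pear prop standing near the stand, 60 mm across, 84 mm tall; origin under its centre. Bystander.
- pail: White lidded plastic pail, 200 mm across, 170 mm tall; origin under its centre. Bystander.
- pear_far: Another loose orange pear prop, same size. Bystander.
- scissors: Scissors lying flat, 180 mm long, black handles. Bystander.
- sponge: Yellow sponge block 100 x 70 x 30 mm. Bystander.
- tin: Low round aluminium tin, 90 mm across, 35 mm tall. Bystander.

How it is judged:
On the way, in this order (a step that is already met when the one before it is completed fails the run):
1. the lever is pushed down to its stop with the mast still down (value of joint lever above 0.54 rad and value of joint mast below 0.01 m), for 0.05 s.
2. the lever has sprung back up (value of joint lever below 0.08 rad), for 0.1 s.
3. the button is squeezed in (value of joint button above 0.005 m), for 0.05 s.
4. the mast is pulled up to the second stop (value of joint mast above 0.093 m), for 0.2 s.
At the end, for the whole second after the job is handed in: The mast stands within 7 mm of its second stop and the robot's fingers still hold its grip block (more than 2 N), no other object touching the block; the lever is back up (under 0.08 rad), and no bystander has moved more than 30 mm (value of joint mast above 0.093 m and contact force between grip_head and the fingers above 2 N and value of joint lever below 0.08 rad and contact force between grip_head and jar below 0.5 N and contact force between grip_head and brush below 0.5 N and contact force between grip_head and pear_near below 0.5 N and contact force between grip_head and pail below 0.5 N and contact force between grip_head and pear_far below 0.5 N and contact force between grip_head and scissors below 0.5 N and contact force between grip_head and sponge below 0.5 N and contact force between grip_head and tin below 0.5 N and distance of each of jar, brush, pear_near, pail, pear_far, scissors, sponge, tin from where it was at the start of the episode below 0.03 m); the arm keeps its last pose, push and grip.
It fails at once if a bystander is shifted by more than 30 mm (distance of any of jar, brush, pear_near, pail, pear_far, scissors, sponge, tin from where it was at the start of the episode above 0.03 m).
It also fails if it takes over 40 s, if anything falls off the work surface, if the arm or the gripper's body presses on something with over 40 N, if the wrist force passes 120 N, or if a joint passes its speed limit or range.

### The arm

A 6-joint arm with a two-finger parallel gripper is mounted at the origin on the work surface. World frame = base frame: x ahead of the robot, y to its left, z up, the work surface at z = 0. Lengths are in m, angles in rad, forces in N, time in s.
With the tool pointing down it reaches from about 0.3 to 0.875 m from the base axis. Payload 6.4 kg.
Tool frame: the origin (TCP) lies at the very end of the fingers, on their centre line; the grasp point (between the pads) lies 19 mm behind it; z points along the fingers, y is the line along which they close (so a half turn about z gives the same grasp; the last joint's range is limited). The gripper opens to 85 mm and grips with 20 to 120 N. Pads are 22 mm wide; open, the fingers measure 114 mm over their backs; the gripper's body (76 mm by 85 mm) begins 54 mm behind the grasp point. The pads swing forward as they close: fully open they stand 13 mm farther back than shut.
Start: joints at [-1.399, 0.181, 1.607, -0, 1.354, -0.206], TCP at [0.212, -0.534, 0.231] pointing down, gripper open.
Joint ranges: [-2.99, 2.99], [-0.89, 2.07], [0.3, 2.58], [-1.14, 4.28], [0, 2.63], [-3.12, 3.12]. Speed limits (rad/s): [2.57, 2.57, 3.01, 3.14, 3.14, 3.14].

### API

Orientations are given as a unit quaternion [w, x, y, z].
In Python, from rig import get_state, camera, camera_params, job_done gives the robot as it stands.
- The arm moves only by the tool servo_tool, never from a script. Its argument "plan" is a list of rows, each an object with "jaw": the closure, from -1 (fully open) to 1 (shut), so that 0 is half open; "delta_pos": the shift along the tool's x, y, z in m, a list of three; "angular": the turn, a rotation vector about the tool's x, y, z in degrees, a list of three. In form: [{"jaw": jaw, "delta_pos": [x, y, z], "angular": [rx, ry, rz]}, ...]. A call has 1 to 20 rows; each row shifts and turns the commanded pose from where the row before left it, along the tool's axes as they then stand; what a row does not reach is not made up. A row lasts 1/12 s, in which the tool goes at most 41.7 mm and 7.16 degrees, less where a joint would pass 70% of its speed; a pose out of reach is approached as far as the arm can. A call with a gripper value outside its range is refused whole. The fingers move at their own pace and stop on an object; "newtons" is the grip in N (left out, the last holds). Time passes only in rows, so rows that do not move let the fingers close. It gives the time, the measured TCP pose, the force, the opening and the grip force at its end, in the units of the state.
- get_state(): the state, without advancing time (a new reading comes with each control period).
- camera(name): name is "side" or "top"; returns the picture (480x640x3 uint8, red, green, blue); there is no depth.
- camera_params(name): a dict with "fx", "fy", "cx", "cy" (pixels), "T" (4x4, takes a point from camera to world coordinates). Camera axes: x right, y down, z forward; pixel columns grow to the right and rows downward; lengths in m; the calibration is good to about 2 mm. A picture is of the moment at which its call begins. camera_params takes no time and is no camera call.
- job_done(): hands the job in; it is judged then, once.
The state is a dict: "time_s": time; "joints": joint angles; "qd": joint speeds; "joint_efforts": joint torques, N m; "ee_pos": TCP position; "orientation": TCP orientation; "wrist_force": force on the tool from outside, world axes, zero at the start; "wrist_torque": the same for the moment, N m; "finger_gap": finger opening in m; "grasp_force": force on a finger pad.
Only numpy, scipy, OpenCV 4.12 (cv2) and the standard library are available. Lean on these libraries where they do the work, as an engineer would, in place of code of your own. Each camera call takes 0.05 s, during which the arm holds its last target. There are 200 camera calls.

## Working session

There is one attempt and no reset: what is moved stays moved. The work goes in short steps, Python scripts to look and compute and a tool call to move; the robot and the scene stay as the last step left them, time stands still between calls to the robot, and variables do not carry over. Pictures are saved under pics/ and viewed, at most 10 in all, crops included, and the job is handed in when it is done.

Besides the shell and the picture viewer there is one more tool, called after "Emit:" by a JSON object that holds its "name" and its "arguments". servo_tool: Moves the arm, as the interface text tells. Its arguments: {"type":"object","properties":{"plan":{"type":"array","items":{"type":"object","properties":{"jaw":{"type":"number"},"delta_pos":{"type":"array","items":{"type":"number"}},"angular":{"type":"array","items":{"type":"number"}}}}},"newtons":{"type":"number"}},"required":["plan"]}

```bash
mkdir -p pics
python3 - <<'E'
from rig import *
import cv2,numpy as np
np.set_printoptions(precision=4,suppress=True)
for n in("side","top"):
    cv2.imwrite(f"pics/{n}0.png",camera(n)[:,:,::-1]); p=camera_params(n); print(n,p["fx"],p["cx"],p["cy"]); print(np.array(p["T"]))
s=get_state();print(s)
E
```

```text
side 552.5587713286482 317.7222792948278 237.2779299130519
[[-0.9958 -0.0552  0.0734  0.3866]
 [-0.0917  0.6392 -0.7636  1.2385]
 [-0.0047 -0.7671 -0.6415  1.1939]
 [ 0.      0.      0.      1.    ]]
top 571.558149647947 318.09931042344743 237.3604964316879
[[-0.0096 -0.9906  0.1366  0.2918]
 [-0.9999  0.0087 -0.0071  0.0141]
 [ 0.0059 -0.1367 -0.9906  1.5835]
 [ 0.      0.      0.      1.    ]]
{'time_s': 0.1, 'joints': array([-1.3993,  0.1815,  1.6079, -0.    ,  1.3538, -0.2063]), 'qd': array([-0.0003, -0.0003, -0.0012, -0.0003,  0.0004, -0.0001]), 'joint_efforts': array([ -0.0002, -44.5885, -35.2234,  -0.0002,   0.0041,   0.    ]), 'ee_pos': array([ 0.212 , -0.534 ,  0.2305]), 'orientation': array([-0.0008,  0.9822,  0.1878,  0.    ]), 'wrist_force': array([ 0.2017, -0.1565,  0.0678]), 'wrist_torque': array([ 0.0071,  0.0409, -0.0092]), 'grasp_force': 0.0, 'finger_gap': 0.08543765603419212}
```

View pics/side0.png

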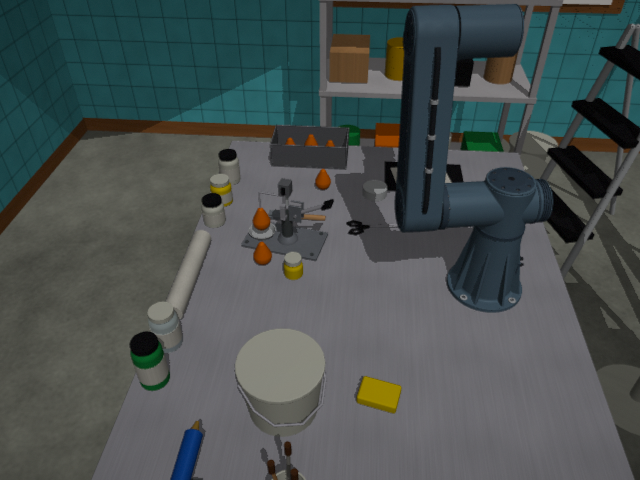

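View pics/top0.png

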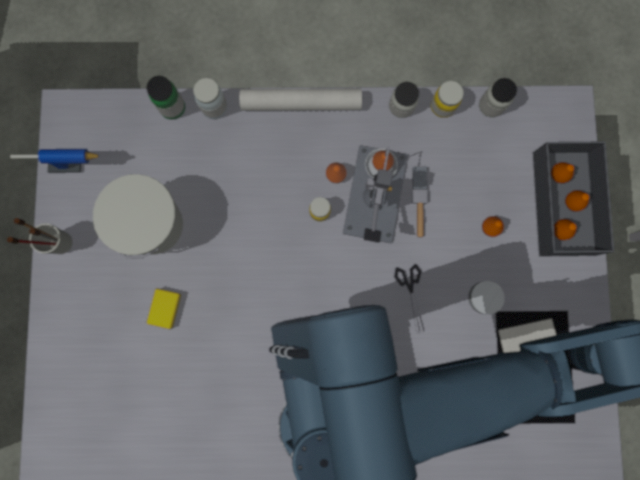

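The side view shows the stand at about (285,215). In the top view it is at about (378,195), with its paddle at (372,235) and its pear at (383,160). I'll enlarge both.

Run:
```python
import cv2,numpy as np
a=cv2.imread("pics/side0.png")[165:285,230:350];b=cv2.imread("pics/top0.png")[135:255,320:440]
cv2.imwrite("pics/c.png",cv2.resize(np.hstack([a,b]),None,fx=3.33,fy=3.33,interpolation=cv2.INTER_CUBIC))
```

```text
(no output)
```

View pics/c.png

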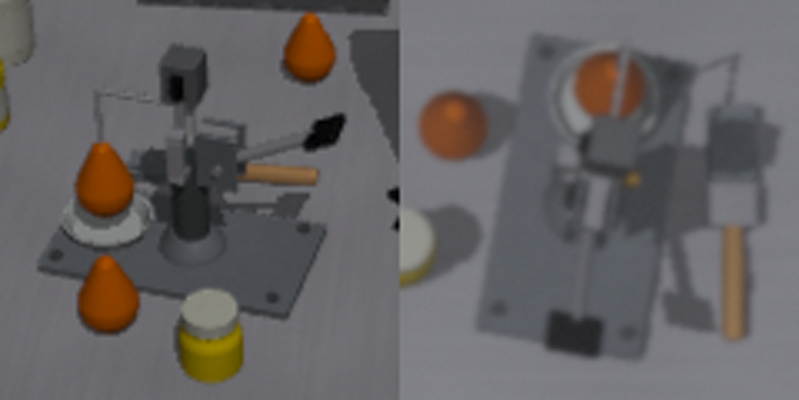

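```bash
cat > h.py <<'E'
from rig import *
import numpy as np
np.set_printoptions(precision=4,suppress=True)
def ray(n,u,v):
    p=camera_params(n);T=np.array(p["T"]);return T[:3,3],T[:3,:3]@[(u-p["cx"])/p["fx"],(v-p["cy"])/p["fy"],1]
def onz(n,u,v,z):
    o,d=ray(n,u,v);return o+d*(z-o[2])/d[2]
E
python3 - <<'E'
from h import *
t=lambda u,v:(320+(u-400)/3.33,135+v/3.33)
s=lambda u,v:(230+u/3.33,165+v/3.33)
for c in[(477,330),(643,358),(532,35)]:print("plate top",onz("top",*t(*c),.012))
for c in[(38,268),(288,318),(327,230)]:print("plate side",onz("side",*s(*c),.012))
print("block",onz("top",*t(613,140),.2395),onz("side",*s(185,57),.2395))
print("paddle",onz("top",*t(574,333),.185),onz("side",*s(325,131),.185))
E
```

```text
plate top [ 0.5171 -0.0668  0.012 ]
plate top [ 0.4923 -0.2048  0.012 ]
plate top [ 0.7708 -0.1177  0.012 ]
plate side [ 0.7672 -0.1049  0.012 ]
plate side [ 0.5151 -0.0534  0.012 ]
plate side [ 0.4882 -0.1879  0.012 ]
block [ 0.6226 -0.1557  0.2395] [ 0.6179 -0.1508  0.2395]
paddle [ 0.4894 -0.1299  0.185 ] [ 0.4862 -0.1215  0.185 ]
```

Emit:
{"name": "servo_tool", "arguments": {"plan": [{"jaw": 1, "delta_pos": [0, 0, -0.01], "angular": [0, 0, 6.58]}, {"jaw": 1, "delta_pos": [0, 0, -0.01], "angular": [0, 0, 6.58]}, {"jaw": 1, "delta_pos": [0, 0, -0.01], "angular": [0, 0, 6.58]}, {"jaw": 1, "delta_pos": [0, 0, -0.01], "angular": [0, 0, 6.58]}, {"jaw": 1, "delta_pos": [0, 0, -0.01], "angular": [0, 0, 6.58]}, {"jaw": 1, "delta_pos": [0.0136, -0.0324, 0]}, {"jaw": 1, "delta_pos": [0.0136, -0.0324, 0]}, {"jaw": 1, "delta_pos": [0.0136, -0.0324, 0]}, {"jaw": 1, "delta_pos": [0.0136, -0.0324, 0]}, {"jaw": 1, "delta_pos": [0.0136, -0.0324, 0]}, {"jaw": 1, "delta_pos": [0.0136, -0.0324, 0]}, {"jaw": 1, "delta_pos": [0.0136, -0.0324, 0]}, {"jaw": 1, "delta_pos": [0.0136, -0.0324, 0]}, {"jaw": 1, "delta_pos": [0.0136, -0.0324, 0]}, {"jaw": 1, "delta_pos": [0.0136, -0.0324, 0]}, {"jaw": 1, "delta_pos": [0.0136, -0.0324, 0]}, {"jaw": 1, "delta_pos": [0.0136, -0.0324, 0]}, {"jaw": 1, "delta_pos": [0.0136, -0.0324, 0]}, {"jaw": 1, "delta_pos": [0.0136, -0.0324, 0]}], "newtons": 20}}

```text
schema error: expected keys jaw, delta_pos, angular
```

Emit:
{"name": "servo_tool", "arguments": {"plan": [{"jaw": 1, "delta_pos": [0, 0, 0.03]}, {"jaw": 1, "delta_pos": [0, 0, 0.03]}, {"jaw": 1}]}}

```text
schema error: expected keys jaw, delta_pos, angular
```

Run:
```python
import cv2,numpy as np
from h import *
I=camera("side");a=I[125:245,240:380,::-1];b=camera("top")[150:270,300:440,::-1]
cv2.imwrite("pics/d.png",cv2.resize(np.hstack([a,b]),None,fx=2.8,fy=2.8,interpolation=cv2.INTER_CUBIC))
p=camera_params("side");T=np.array(p["T"]);s=get_state()
c=T[:3,:3].T@(s["ee_pos"]-T[:3,3]);print(c[:2]/c[2]*p["fx"]+[p["cx"],p["cy"]],s["ee_pos"],s["joints"])
```

```text
[413.884  128.7792] [ 0.2121 -0.5341  0.2307] [-1.3993  0.1813  1.6076  0.      1.3538 -0.2063]
```

View pics/d.png

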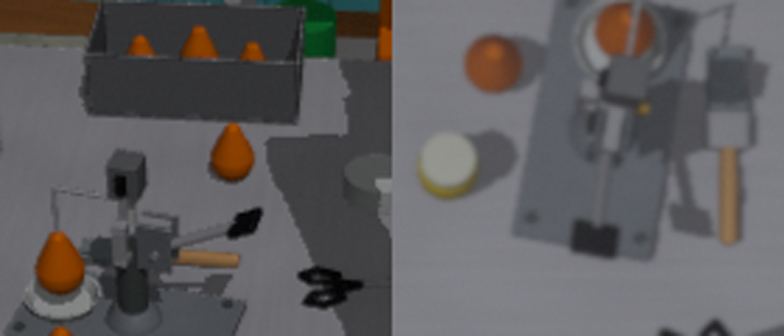

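The calls were refused because every row needs all three keys, so the arm hasn't moved: the crop shows the stand as before, with the paddle at about (327,204) in the side view. I'll send the moves again.

Emit:
{"name": "servo_tool", "arguments": {"plan": [{"jaw": 1, "delta_pos": [0, 0, -0.01], "angular": [0, 0, 6.58]}, {"jaw": 1, "delta_pos": [0, 0, -0.01], "angular": [0, 0, 6.58]}, {"jaw": 1, "delta_pos": [0, 0, -0.01], "angular": [0, 0, 6.58]}, {"jaw": 1, "delta_pos": [0, 0, -0.01], "angular": [0, 0, 6.58]}, {"jaw": 1, "delta_pos": [0, 0, -0.01], "angular": [0, 0, 6.58]}, {"jaw": 1, "delta_pos": [0.0136, -0.0324, 0], "angular": [0, 0, 0]}, {"jaw": 1, "delta_pos": [0.0136, -0.0324, 0], "angular": [0, 0, 0]}, {"jaw": 1, "delta_pos": [0.0136, -0.0324, 0], "angular": [0, 0, 0]}, {"jaw": 1, "delta_pos": [0.0136, -0.0324, 0], "angular": [0, 0, 0]}, {"jaw": 1, "delta_pos": [0.0136, -0.0324, 0], "angular": [0, 0, 0]}, {"jaw": 1, "delta_pos": [0.0136, -0.0324, 0], "angular": [0, 0, 0]}, {"jaw": 1, "delta_pos": [0.0136, -0.0324, 0], "angular": [0, 0, 0]}, {"jaw": 1, "delta_pos": [0.0136, -0.0324, 0], "angular": [0, 0, 0]}, {"jaw": 1, "delta_pos": [0.0136, -0.0324, 0], "angular": [0, 0, 0]}, {"jaw": 1, "delta_pos": [0.0136, -0.0324, 0], "angular": [0, 0, 0]}, {"jaw": 1, "delta_pos": [0.0136, -0.0324, 0], "angular": [0, 0, 0]}, {"jaw": 1, "delta_pos": [0.0136, -0.0324, 0], "angular": [0, 0, 0]}, {"jaw": 1, "delta_pos": [0.0136, -0.0324, 0], "angular": [0, 0, 0]}, {"jaw": 1, "delta_pos": [0.0136, -0.0324, 0], "angular": [0, 0, 0]}], "newtons": 20}}

```text
time_s: 1.78
ee_pos: [0.488, -0.125, 0.2813]
orientation: [0.0, 0.995, -0.098, 0.0]
wrist_force: [0.2, 0.6, 0.2]
finger_gap: 0.0
grasp_force: 0.0
```

Emit:
{"name": "servo_tool", "arguments": {"plan": [{"jaw": 1, "delta_pos": [0, 0, 0.03], "angular": [0, 0, 0]}, {"jaw": 1, "delta_pos": [0, 0, 0.03], "angular": [0, 0, 0]}, {"jaw": 1, "delta_pos": [0, 0, 0], "angular": [0, 0, 0]}]}}

```text
time_s: 2.03
ee_pos: [0.4844, -0.1242, 0.2156]
orientation: [-0.002, 0.995, -0.097, -0.005]
wrist_force: [-1.1, 0.4, -0.9]
finger_gap: -0.0001
grasp_force: 0.0
```

Run:
```python
import cv2,numpy as np
from h import *
I=camera("side");a=I[125:245,240:380,::-1];b=camera("top")[150:270,300:440,::-1]
cv2.imwrite("pics/e.png",cv2.resize(np.hstack([a,b]),None,fx=2.8,fy=2.8,interpolation=cv2.INTER_CUBIC))
p=camera_params("side");T=np.array(p["T"]);s=get_state()
c=T[:3,:3].T@(s["ee_pos"]-T[:3,3]);print(c[:2]/c[2]*p["fx"]+[p["cx"],p["cy"]],s["ee_pos"],s["joints"])
```

```text
[327.6618 193.8904] [ 0.4866 -0.1263  0.2207] [-0.4905  0.0299  1.7943 -0.      1.3203  1.2766]
```

View pics/e.png

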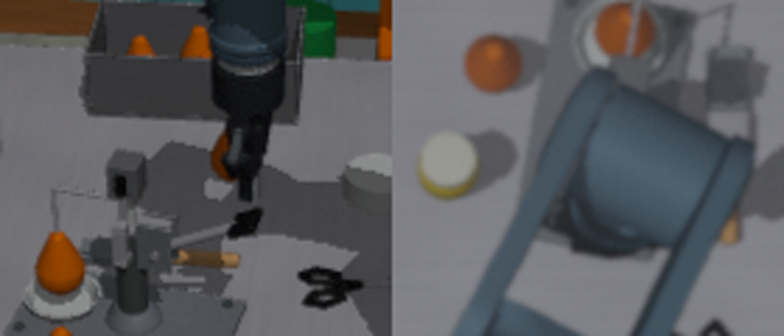

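Emit:
{"name": "servo_tool", "arguments": {"plan": [{"jaw": 1, "delta_pos": [0, 0.002, 0.015], "angular": [0, 0, 0]}, {"jaw": 1, "delta_pos": [0, 0, 0.015], "angular": [0, 0, 0]}, {"jaw": 1, "delta_pos": [-0.003, 0, 0.015], "angular": [0, 0, 0]}, {"jaw": 1, "delta_pos": [-0.004, 0, 0.015], "angular": [0, 0, 0]}, {"jaw": 1, "delta_pos": [-0.003, 0, 0.015], "angular": [0, 0, 0]}, {"jaw": 1, "delta_pos": [-0.002, 0, 0.013], "angular": [0, 0, 0]}, {"jaw": 1, "delta_pos": [-0.001, 0, 0.009], "angular": [0, 0, 0]}, {"jaw": 1, "delta_pos": [0, 0, 0], "angular": [0, 0, 0]}]}}

```text
time_s: 2.8
ee_pos: [0.4755, -0.1277, 0.1259]
orientation: [0.001, 0.995, -0.099, 0.002]
wrist_force: [-1.4, -0.2, 7.2]
finger_gap: 0.0
grasp_force: 3.5
```

Emit:
{"name": "servo_tool", "arguments": {"plan": [{"jaw": 1, "delta_pos": [0, 0, 0.004], "angular": [0, 0, 0]}, {"jaw": 1, "delta_pos": [0, 0, 0.003], "angular": [0, 0, 0]}, {"jaw": 1, "delta_pos": [0, 0, 0.001], "angular": [0, 0, 0]}, {"jaw": 1, "delta_pos": [0, 0, 0], "angular": [0, 0, 0]}]}}

```text
time_s: 3.13
ee_pos: [0.4758, -0.1278, 0.1193]
orientation: [0.001, 0.995, -0.098, 0.002]
wrist_force: [-2.4, 0.5, 7.8]
finger_gap: 0.0001
grasp_force: 3.9
```

Emit:
{"name": "servo_tool", "arguments": {"plan": [{"jaw": 1, "delta_pos": [0, 0, 0.002], "angular": [0, 0, 0]}, {"jaw": 1, "delta_pos": [0, 0, 0.001], "angular": [0, 0, 0]}, {"jaw": 1, "delta_pos": [0, 0, 0], "angular": [0, 0, 0]}]}}

```text
time_s: 3.38
ee_pos: [0.476, -0.1279, 0.1187]
orientation: [0.001, 0.995, -0.098, 0.002]
wrist_force: [-12.1, 3.6, 28.1]
finger_gap: 0.0001
grasp_force: 14.8
```

Emit:
{"name": "servo_tool", "arguments": {"plan": [{"jaw": 1, "delta_pos": [0.003, 0, -0.015], "angular": [0, 0, 0]}, {"jaw": 1, "delta_pos": [0.003, 0, -0.02], "angular": [0, 0, 0]}, {"jaw": 1, "delta_pos": [0.003, 0, -0.025], "angular": [0, 0, 0]}, {"jaw": 1, "delta_pos": [0, 0, -0.03], "angular": [0, 0, 0]}, {"jaw": 1, "delta_pos": [0, 0, -0.03], "angular": [0, 0, 0]}, {"jaw": 0, "delta_pos": [0, 0, -0.035], "angular": [0, 0, 0]}, {"jaw": -1, "delta_pos": [0, 0, -0.03], "angular": [0, 0, 0]}, {"jaw": -1, "delta_pos": [0.025, 0, 0], "angular": [0, 0, 0]}, {"jaw": -1, "delta_pos": [0.025, 0, 0], "angular": [0, 0, 0]}, {"jaw": -1, "delta_pos": [0.025, 0, 0], "angular": [0, 0, 0]}, {"jaw": -1, "delta_pos": [0.025, 0, 0], "angular": [0, 0, 0]}, {"jaw": -1, "delta_pos": [0.025, 0, 0], "angular": [0, 0, 0]}, {"jaw": -1, "delta_pos": [0.014, 0, 0], "angular": [0, 0, 0]}, {"jaw": -1, "delta_pos": [0, 0, 0], "angular": [0, 0, 0]}, {"jaw": -1, "delta_pos": [0, 0, 0], "angular": [0, 0, 0]}]}}

```text
time_s: 4.63
ee_pos: [0.6196, -0.1556, 0.2994]
orientation: [0.0, 0.995, -0.098, 0.0]
wrist_force: [-0.1, 0.4, 0.4]
finger_gap: 0.0857
grasp_force: 0.0
```

Run:
```python
import cv2,numpy as np
from h import *
I=camera("side");a=I[105:245,220:370,::-1]
cv2.imwrite("pics/f.png",cv2.resize(a,None,fx=4,fy=4,interpolation=cv2.INTER_CUBIC))
p=camera_params("side");T=np.array(p["T"]);s=get_state()
c=T[:3,:3].T@(s["ee_pos"]-T[:3,3]);print(c[:2]/c[2]*p["fx"]+[p["cx"],p["cy"]],s["ee_pos"],s["finger_gap"])
```

```text
[284.5097 164.6559] [ 0.6191 -0.1553  0.2993] 0.08563182299599814
```

View pics/f.png

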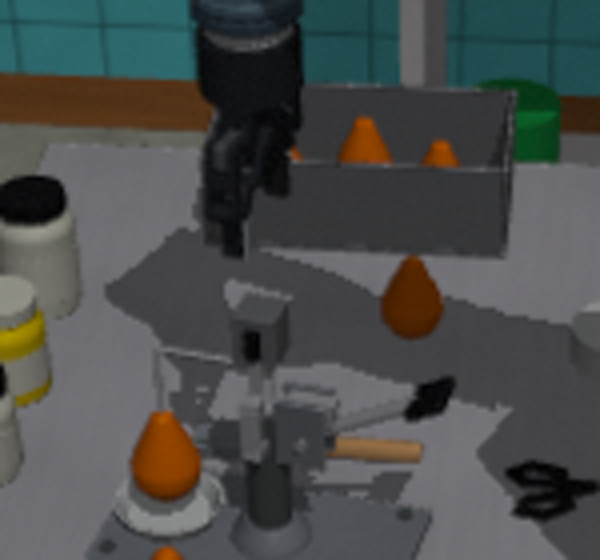

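Emit:
{"name": "servo_tool", "arguments": {"plan": [{"jaw": -1, "delta_pos": [-0.002, 0, 0.02], "angular": [0, 0, 0]}, {"jaw": -1, "delta_pos": [0, 0, 0.02], "angular": [0, 0, 0]}, {"jaw": -1, "delta_pos": [0, 0, 0.02], "angular": [0, 0, 0]}, {"jaw": -1, "delta_pos": [0, 0, 0.02], "angular": [0, 0, 0]}, {"jaw": -1, "delta_pos": [0, 0, 0.015], "angular": [0, 0, 0]}, {"jaw": -1, "delta_pos": [0, 0, 0.007], "angular": [0, 0, 0]}, {"jaw": -1, "delta_pos": [0, 0, 0], "angular": [0, 0, 0]}, {"jaw": -1, "delta_pos": [0, 0, 0], "angular": [0, 0, 0]}]}}

```text
time_s: 5.35
ee_pos: [0.6173, -0.1548, 0.1974]
orientation: [0.0, 0.995, -0.098, 0.0]
wrist_force: [0.4, -0.1, 1.1]
finger_gap: 0.0856
grasp_force: 0.0
```

Emit:
{"name": "servo_tool", "arguments": {"plan": [{"jaw": -0.3, "delta_pos": [0, 0, 0], "angular": [0, 0, 0]}, {"jaw": 0, "delta_pos": [0, 0, 0], "angular": [0, 0, 0]}, {"jaw": 0, "delta_pos": [0, 0, 0], "angular": [0, 0, 0]}, {"jaw": 0, "delta_pos": [0, 0, 0], "angular": [0, 0, 0]}, {"jaw": 0, "delta_pos": [0, 0, 0], "angular": [0, 0, 0]}], "newtons": 20}}

```text
time_s: 5.77
ee_pos: [0.6181, -0.154, 0.1973]
orientation: [-0.0, 0.995, -0.098, 0.001]
wrist_force: [1.7, 3.7, 3.2]
finger_gap: 0.0428
grasp_force: 1.9
```

Emit:
{"name": "servo_tool", "arguments": {"plan": [{"jaw": 0.1, "delta_pos": [0, 0.0015, 0], "angular": [0, 0, 0]}, {"jaw": 0.3, "delta_pos": [0, 0, 0], "angular": [0, 0, 0]}, {"jaw": 0.6, "delta_pos": [0, 0, 0], "angular": [0, 0, 0]}, {"jaw": 0.6, "delta_pos": [0, 0, 0], "angular": [0, 0, 0]}, {"jaw": 0.6, "delta_pos": [0, 0, 0], "angular": [0, 0, 0]}], "newtons": 50}}

```text
time_s: 6.18
ee_pos: [0.6178, -0.1551, 0.1973]
orientation: [-0.001, 0.995, -0.098, 0.001]
wrist_force: [0.8, 5.6, 6.2]
finger_gap: 0.0355
grasp_force: 49.6
```

Emit:
{"name": "servo_tool", "arguments": {"plan": [{"jaw": 0.6, "delta_pos": [0, 0, -0.005], "angular": [0, 0, 0]}, {"jaw": 0.6, "delta_pos": [0, 0, -0.006], "angular": [0, 0, 0]}, {"jaw": 0.6, "delta_pos": [0, 0, -0.006], "angular": [0, 0, 0]}, {"jaw": 0.6, "delta_pos": [0, 0, -0.006], "angular": [0, 0, 0]}, {"jaw": 0.6, "delta_pos": [0, 0, -0.007], "angular": [0, 0, 0]}, {"jaw": 0.6, "delta_pos": [0, 0, 0], "angular": [0, 0, 0]}]}}

```text
time_s: 6.68
ee_pos: [0.6177, -0.1551, 0.2264]
orientation: [-0.001, 0.995, -0.098, 0.0]
wrist_force: [4.4, 4.1, -3.9]
finger_gap: 0.0354
grasp_force: 50.6
```

Emit:
{"name": "servo_tool", "arguments": {"plan": [{"jaw": 0.6, "delta_pos": [0, 0, -0.007], "angular": [0, 0, 0]}, {"jaw": 0.6, "delta_pos": [0, 0, -0.007], "angular": [0, 0, 0]}, {"jaw": 0.6, "delta_pos": [0, 0, -0.007], "angular": [0, 0, 0]}, {"jaw": 0.6, "delta_pos": [0, 0, -0.007], "angular": [0, 0, 0]}, {"jaw": 0.6, "delta_pos": [0, 0, -0.007], "angular": [0, 0, 0]}, {"jaw": 0.6, "delta_pos": [0, 0, -0.007], "angular": [0, 0, 0]}, {"jaw": 0.6, "delta_pos": [0, 0, -0.007], "angular": [0, 0, 0]}, {"jaw": 0.6, "delta_pos": [0, 0, -0.007], "angular": [0, 0, 0]}, {"jaw": 0.6, "delta_pos": [0, 0, -0.006], "angular": [0, 0, 0]}, {"jaw": 0.6, "delta_pos": [0, 0, -0.005], "angular": [0, 0, 0]}, {"jaw": 0.6, "delta_pos": [0, 0, 0], "angular": [0, 0, 0]}, {"jaw": 0.6, "delta_pos": [0, 0, 0], "angular": [0, 0, 0]}]}}

```text
time_s: 7.68
ee_pos: [0.6177, -0.1551, 0.2922]
orientation: [-0.001, 0.995, -0.098, 0.0]
wrist_force: [5.8, 3.8, -4.9]
finger_gap: 0.0355
grasp_force: 55.3
```

Emit:
{"name": "servo_tool", "arguments": {"plan": [{"jaw": 0.6, "delta_pos": [0, 0, -0.003], "angular": [0, 0, 0]}, {"jaw": 0.6, "delta_pos": [0, 0, -0.002], "angular": [0, 0, 0]}, {"jaw": 0.6, "delta_pos": [0, 0, -0.001], "angular": [0, 0, 0]}, {"jaw": 0.6, "delta_pos": [0, 0, 0], "angular": [0, 0, 0]}, {"jaw": 0.6, "delta_pos": [0, 0, 0], "angular": [0, 0, 0]}, {"jaw": 0.6, "delta_pos": [0, 0, 0], "angular": [0, 0, 0]}]}}

```text
time_s: 8.18
ee_pos: [0.6177, -0.1551, 0.2975]
orientation: [-0.001, 0.995, -0.098, -0.0]
wrist_force: [6.8, 3.7, -7.7]
finger_gap: 0.0356
grasp_force: 55.0
```

Run:
```python
import cv2
from h import *
cv2.imwrite("pics/g.png",cv2.resize(camera("side")[105:275,210:370,::-1],None,fx=3.5,fy=3.5,interpolation=cv2.INTER_CUBIC))
```

```text
(no output)
```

View pics/g.png

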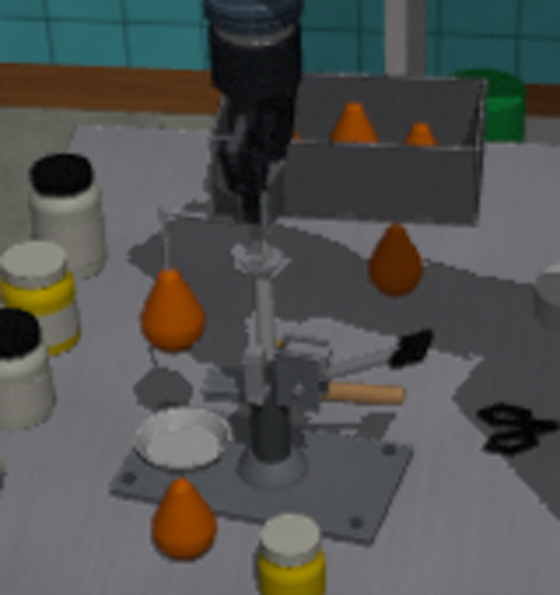

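The picture shows the mast raised in the grip, the pear out of the dish at crop (172,310) and the lever back up at (410,350). I'll pull slightly more to feel the hard stop.

Emit:
{"name": "servo_tool", "arguments": {"plan": [{"jaw": 0.6, "delta_pos": [0, 0, -0.001], "angular": [0, 0, 0]}, {"jaw": 0.6, "delta_pos": [0, 0, -0.001], "angular": [0, 0, 0]}, {"jaw": 0.6, "delta_pos": [0, 0, 0], "angular": [0, 0, 0]}, {"jaw": 0.6, "delta_pos": [0, 0, 0], "angular": [0, 0, 0]}]}}

```text
time_s: 8.57
ee_pos: [0.6176, -0.155, 0.2976]
orientation: [-0.001, 0.995, -0.098, -0.001]
wrist_force: [9.7, 4.1, -14.3]
finger_gap: 0.0354
grasp_force: 54.1
```

The pull rose from 7.7 to 14.3 N with no further travel, so the mast is at its hard stop and the grip hasn't slipped.

```bash
python3 -c "from rig import *;print(job_done())"
```

```text
the job is handed in; nothing more can be done
None
```

The job is handed in: the lever was pushed to its stop and sprang back, the button is squeezed in, and the gripper is holding the mast at its second stop with about 54 N; I don't have the judge's verdict.

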